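# Switch over the fan-cooled bench controller with the flat screwdriver

## Robot

A 6-joint arm with a two-finger parallel gripper is mounted at the origin on the work surface. World frame = base frame: x ahead of the robot, y to its left, z up, the work surface at z = 0. Lengths are in m, angles in rad, forces in N, time in s.
With the tool pointing down it reaches from about 0.35 to 0.875 m from the base axis. Payload 4.2 kg.
Tool frame: the origin (TCP) lies at the very end of the fingers, on their centre line; the grasp point (between the pads) lies 19 mm behind it; z points along the fingers, y is the direction in which the jaws open and shut (so a half turn about z gives the same grasp; the last joint's range is limited). The gripper opens to 85 mm and grips with 20 to 120 N. Pads are 22 mm wide; open, the fingers measure 114 mm over their backs; the gripper's body (76 mm by 85 mm) begins 54 mm behind the grasp point. The pads swing forward as they close: fully open they stand 13 mm farther back than shut.
Start: joints at [-1.074, 0.385, 0.008, 0, -1.194, -0.259], TCP at [0.147, -0.607, 0.231] pointing down, gripper open.
Joint ranges: [-3.14, 3.14], [-1.21, 2.06], [-1.07, 1.41], [-3.16, 2.05], [-2.99, -0.16], [-3.1, 3.1]. Speed limits (rad/s): [2.79, 2.79, 3.14, 3.14, 3.14, 3.14].

## Interface

Orientations are given as a unit quaternion [w, x, y, z].
In Python, from bench import env gives the robot as it stands.
- The arm moves only by the shell command python3 -m handwheel 'ROWS' [OPENING] [FORCE]. ROWS is JSON, a list that holds one entry, the list of rows, each a list of 6 numbers: the shift along the tool's x, y, z in cm, then the turn, a rotation vector about the tool's x, y, z in rad. A call has 1 to 10 rows; each row is the pose to reach, as a shift and turn from the pose commanded when the call began, along the tool's axes at that moment; what a row does not reach only later rows make up. A row lasts 1/8 s, in which the tool goes at most 62.5 mm and 10.7 degrees, less where a joint would pass 70% of its speed; a pose out of reach is approached as far as the arm can. A call with a gripper value outside its range is refused whole. OPENING is the opening, from 0 (shut) to 1 (fully open), set as the call begins (- or left out, the last holds). The fingers move at their own pace and stop on an object; FORCE is the grip in N (left out, the last holds). Time passes only in rows, so rows that repeat a pose let the fingers close. It gives the time, the measured TCP pose, the force and the opening at its end, in the units of the state.
- env.observe(): the state, without advancing time (a new reading comes with each control period).
- env.snapshot(name): name is "scene" or "top"; returns the picture (384x512x3 uint8, red, green, blue); there is no depth.
- env.camera_model(name): a dict with "mtx" (3x3 intrinsics, pixels), "rvec" (rotation vector, rad) and "tvec" (3), from world to camera coordinates, as OpenCV has them. Camera axes: x right, y down, z forward; pixel columns grow to the right and rows downward; lengths in m; the calibration is good to about 2 mm. A picture is of the moment at which its call begins. camera_model takes no time and is no camera call.
- env.finish_job(): hands the job in, once; it reports no verdict.
Trained networks look in the newest picture that a camera, given by its name, has taken for a name from the list of things; names that differ only in an ending like _2 or _b are one class to them, and where a whole thing is asked for, a point or a joint stands for the part that bears it (a point fixed in the world has none). Each returns a list of dicts, best first, with "p" (0 to 1); they miss things now and then, are a little off and sometimes report something else, mostly with a low value. They report only what shows in the picture. A call takes as long as a camera call. They do not tell look-alikes from the thing itself.
- env.silhouettes(camera, label): "pixels" (384x512 bool, what is visible of it) and "pixel" ([column, row] in pixels, amid what is visible of it).
- env.place_of(camera, label): "pixel" ([column, row] in pixels: a listed point, or the origin of a listed thing).
The state is a dict: "t": time; "joint_positions": joint angles; "qvel": joint speeds; "effort": joint torques, N m; "tool_pos": TCP position; "tool_rot": TCP orientation; "wrist_force": force on the tool from outside, world axes, zero at the start; "ft_torque": the same for the moment, N m; "finger_gap": finger opening in m.
Only numpy, scipy, OpenCV 4.12 (cv2) and the standard library are available. Lean on these libraries where they do the work, as an engineer would, in place of code of your own. Each camera call takes 0.05 s, during which the arm holds its last target. There are 200 camera calls.

## Task

Take the flat screwdriver (the one with the oblong handle) out of the tool stand and, with its blade in the slot, turn the selector of the controller that has the round fan grille on top a quarter turn clockwise, until its slot points front to back, in line with the two white marks. Then put the screwdriver back upright in its hole in the stand and let go. Leave the other controller's selector and the round-handled tool in the stand alone.

Things in the scene. Friction and masses are not known exactly. Their poses are not given: they have to be found in the camera images.
- driver_grip (a point): Flat screwdriver standing in the tool stand, 0.16 kg: oblong grey handle 42 x 24 mm, 60 mm tall, on a round 46 mm guard flange 6 mm thick; below it 70 mm of steel shank with the blade. Point: centre of the handle, half-way up, 106 mm above the blade's edge, 36 mm above the flange's underside. z up; x along the handle's long side and the blade's width; grip across y (24 mm).
- driver_tip (a point): Middle of the lower edge of the screwdriver's blade, axes as driver_grip. The blade is 20 mm wide (x), 3.5 mm thick and 22 mm tall, then a 10 mm round shank; a half turn makes no difference.
- slot_fan (a point): Selector to turn: aluminium disc, 52 mm across, 18 mm high, on the dark blue controller (220 x 160 x 80 mm, fixed) with a round fan grille on top behind the disc. Point: disc centre at its top face, 98 mm above the table; z up, x along the slot, turning with it. Slot 14 mm deep: lower 7 mm is 7 x 24 mm, flaring to 17 x 34 at the mouth; blade play about 10 degrees. White marks: wanted direction.
- selector_fan (a joint): Turn of that selector in rad, clockwise seen from above: 0 = slot straight across the controller, 1.57 = slot front to back in line with the two white marks; end stops at -0.02 and 1.70. It starts between 0 and 0.25, takes about 0.1 N m and stays where it is left.
- selector_vent (a joint): The same for the identical selector on the other dark blue controller, which has a row of straight vent slits instead of the round grille. To be left alone.
- stand_hole (a point): The screwdriver's hole in the white tool stand (block 90 x 160 x 80 mm, fixed): square, 30 x 30 mm, right through. Point: centre of the mouth, at the top face, 80 mm above the table; x, y are the stand's, z up. The shank hangs in the hole and the flange rests on the top face, handle centre 36 mm above this point. The second hole, 75 mm towards +y, holds the nut driver.
- nut_driver_grip (a point): Another tool in the same stand: nut driver with a round grey handle, 28 mm in diameter and 40 mm tall, its top 126 mm above the table (carry the screwdriver clear over it). Point: centre of the handle, half-way up. To be left in place.
Not all that is in view belongs to the job. What is shaped like the part that bears driver_grip but purple is not meant. What is shaped like the part that bears stand_hole but pink or purple is not meant.

How it is judged:
By the outcome, as a careful person would: the job done as asked, in the order asked, and still so for the second after the job is handed in, with the robot touching nothing.
It also fails if it takes over 58 s, if anything falls off the work surface, if the arm or the gripper's body presses on something with over 40 N, if the wrist force passes 120 N, or if a joint passes its speed limit or range.

## Working session

There is one attempt and no reset: what is moved stays moved. The work goes in short steps, Python scripts to look and compute and a shell command to move; the robot and the scene stay as the last step left them, time stands still between calls to the robot, and variables do not carry over. Pictures are saved under pics/ and viewed, about 8 in all and at most 12, crops included, and the job is handed in when it is done.

```bash
mkdir -p pics; cat > h.py <<'E'
import numpy as np,cv2
from bench import env
def cam(n):
    m=env.camera_model(n);return np.array(m["mtx"],float),np.array(m["rvec"],float).ravel(),np.array(m["tvec"],float).ravel()
def back(n,px,z):
    K,r,t=cam(n);R=cv2.Rodrigues(r)[0]
    d=R.T@np.linalg.inv(K)@np.array([px[0],px[1],1.]);c=-R.T@t
    return c+d*(z-c[2])/d[2]
def proj(n,P):
    K,r,t=cam(n);return cv2.projectPoints(np.array(P,float).reshape(-1,3),r,t,K,None)[0].reshape(-1,2)
E
python3 - <<'E'
from h import *
Z=dict(driver_grip=.116,slot_fan=.098,stand_hole=.08,nut_driver_grip=.106)
ims=[]
for n in("scene","top"):
    im=env.snapshot(n);cv2.imwrite(f"pics/{n}0.png",cv2.resize(im[...,::-1],(800,600),interpolation=cv2.INTER_CUBIC))
    for l,z in Z.items():
        for d in env.place_of(n,l):print(n,l,round(d["p"],2),np.round(d["pixel"],1),np.round(back(n,d["pixel"],z),4))
    K,r,t=cam(n);print(K[0,0],-cv2.Rodrigues(r)[0].T@t)
print(env.observe())
E
```

```text
scene driver_grip 0.59 [254.6 176.9] [ 0.5008 -0.2518  0.116 ]
scene slot_fan 0.77 [326.  214.8] [ 0.5391 -0.0238  0.098 ]
scene stand_hole 0.95 [208.3 139.8] [ 0.3351 -0.5157  0.08  ]
scene stand_hole 0.87 [229.3 203.3] [ 0.599  -0.2754  0.08  ]
scene stand_hole 0.57 [139.8 134.3] [ 0.4188 -0.7359  0.08  ]
scene stand_hole 0.57 [251.5 209.9] [ 0.5948 -0.2097  0.08  ]
scene nut_driver_grip 0.61 [230.6 203.1] [ 0.6256 -0.2549  0.106 ]
scene nut_driver_grip 0.54 [249.5 204.6] [ 0.607  -0.2092  0.106 ]
438.7979433388116 [1.3980349  0.22055286 0.79699582]
top driver_grip 0.45 [283.3 167.1] [ 0.6007 -0.2708  0.116 ]
top driver_grip 0.42 [280.1 200.6] [ 0.4878 -0.2622  0.116 ]
top slot_fan 0.49 [208.7 186.2] [ 0.5327 -0.0217  0.098 ]
top stand_hole 0.95 [422.  229.5] [ 0.4049 -0.7439  0.08  ]
top stand_hole 0.79 [349.5 246.8] [ 0.3413 -0.4993  0.08  ]
top nut_driver_grip 0.66 [264.  157.6] [ 0.6335 -0.2055  0.106 ]
484.97429116748305 [ 0.32023405 -0.20168766  1.71700127]
{'t': 0.5, 'joint_positions': array([-1.07442009e+00,  3.84658481e-01,  7.80246100e-03, -5.45295437e-05,
       -1.19400347e+00, -2.58548593e-01]), 'qvel': array([-9.45533088e-06, -1.68142731e-03,  1.94931701e-03,  1.19981424e-03,
       -4.75128414e-04, -1.27840219e-03]), 'effort': array([ 4.84290103e-04, -3.91689205e+01,  1.88444388e+01,  4.18706104e+00,
       -7.30991342e-04,  5.42773378e-06]), 'tool_pos': array([ 0.14722217, -0.60733679,  0.23129081]), 'tool_rot': array([ 1.19276937e-05, -1.18623807e-01,  9.92939268e-01,  3.87011421e-05]), 'wrist_force': array([-0.05287442,  0.30332095, -0.85271177]), 'ft_torque': array([-0.00185584,  0.01447423, -0.01364826]), 'finger_gap': 0.08549954044996019}
```

View pics/scene0.png

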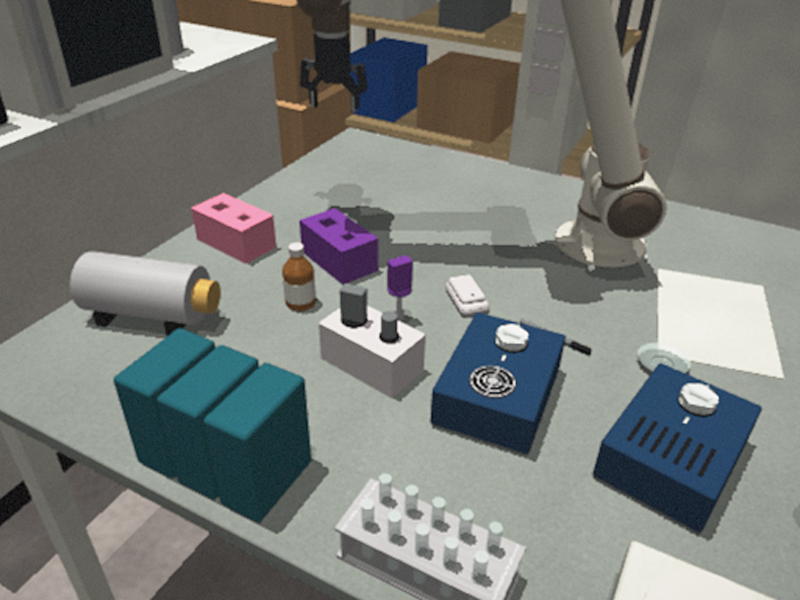

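View pics/top0.png

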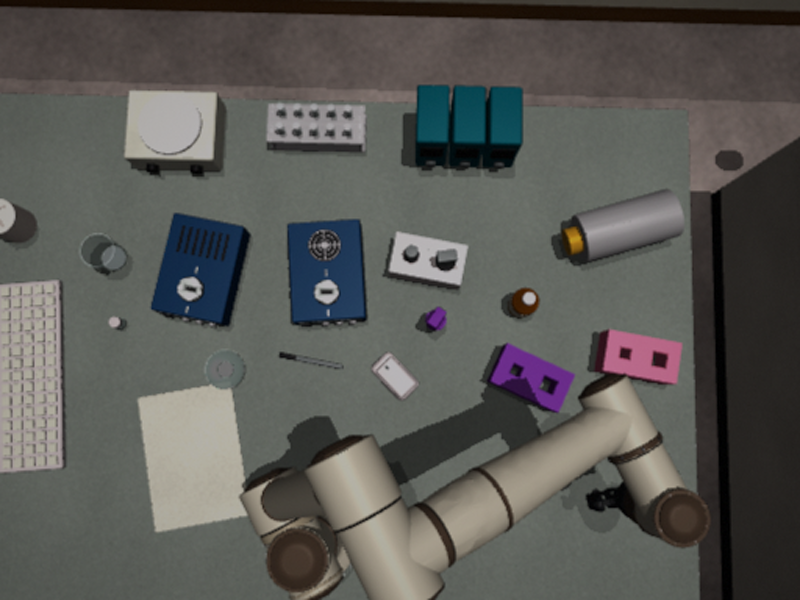

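The scene view shows the white stand at about (370,345), holding the oblong driver (353,305) and the nut driver (388,325). The fan controller is at (500,380) and the vent controller at (680,440). In the top view the stand is at (428,260) and the fan disc at (326,291). The purple and pink items are decoys. Next I'll fit the poses from silhouettes in both cameras.

```bash
cat > fit.py <<'E'
from h import *
from scipy.optimize import minimize
def box(a,b,z0,z1):return np.array([[sx*a/2,sy*b/2,z] for sx in(-1,1) for sy in(-1,1) for z in(z0,z1)])
def cyl(r,z0,z1):
    t=np.linspace(0,2*np.pi,36,endpoint=False);return np.array([[r*np.cos(u),r*np.sin(u),z] for u in t for z in(z0,z1)])
def render(n,parts,p,S=8):
    c,s=np.cos(p[2]),np.sin(p[2]);m=np.zeros((384*S//4,512*S//4),np.uint8)  # S/4 supersample
    m=np.zeros((384,512),np.uint8)
    for P in parts:
        W=P.copy();W[:,0]=p[0]+c*P[:,0]-s*P[:,1];W[:,1]=p[1]+s*P[:,0]+c*P[:,1]
        q=cv2.convexHull(proj(n,W).astype(np.float32))
        cv2.fillConvexPoly(m,np.round(q*16).astype(np.int32),255,lineType=cv2.LINE_AA,shift=4)
    return m/255.
def fit(masks,parts,p0):
    # masks: dict cam->(bool mask, valid bool)
    f=lambda p:sum(np.abs(render(n,parts,p)-m)[v].sum() /max(m.sum(),1) for n,(m,v) in masks.items())
    best=None
    for dy in(-.3,0,.3):
        q=np.array(p0,float)+[0,0,dy]
        r=minimize(f,q,method="Nelder-Mead",options=dict(initial_simplex=[q,q+[.015,0,0],q+[0,.015,0],q+[0,0,.2]],xatol=1e-4,fatol=1e-4))
        if best is None or r.fun<best.fun:best=r
    return best
E
python3 - <<'E'
from fit import *
import pickle
out={}
for n in("scene","top"):
    env.snapshot(n)
    for l in("driver_grip","nut_driver_grip","stand_hole","selector_fan","slot_fan"):
        for i,d in enumerate(env.silhouettes(n,l)):
            out[n,l,i]=d["pixels"];ys,xs=np.where(d["pixels"])
            print(n,l,i,round(d["p"],2),d["pixels"].sum(),np.round(d["pixel"],1),xs.min(),xs.max(),ys.min(),ys.max())
pickle.dump(out,open("sil.pkl","wb"))
for n,c in(("scene",(205,165,515,310)),("top",(170,130,315,235))):
    im=cv2.imread(f"pics/{n}0.png")
    im=env.snapshot(n)[...,::-1]
    x0,y0,x1,y1=c;s=800/(x1-x0) if n=="top" else 800/(x1-x0)
    cv2.imwrite(f"pics/crop_{n}.png",cv2.resize(im[y0:y1,x0:x1],None,fx=s,fy=s,interpolation=cv2.INTER_CUBIC))
E
```

```text
scene driver_grip 0 0.81 437 [255.7 176.8] 248 264 164 204
scene driver_grip 1 0.8 455 [225.5 194.3] 218 235 182 210
scene driver_grip 2 0.66 353 [326.3 218.2] 317 338 207 226
scene nut_driver_grip 0 0.8 222 [250.6 208.2] 243 255 200 219
scene nut_driver_grip 1 0.66 2312 [242.8 223.6] 205 272 197 253
scene stand_hole 0 0.9 2399 [242.6 225.1] 205 272 198 253
scene stand_hole 1 0.78 1623 [146.6 145.7] 123 176 125 167
scene stand_hole 2 0.69 1780 [218.4 155.7] 192 243 134 182
scene selector_fan 0 0.82 322 [324.1 213.3] 317 337 208 225
scene slot_fan 0 0.57 308 [326.5 217.5] 317 337 208 225
top driver_grip 0 0.71 126 [276.4 204. ] 273 285 198 210
top driver_grip 1 0.56 173 [286.3 165.8] 279 292 159 173
top nut_driver_grip 0 0.65 106 [261.3 161.6] 258 269 157 168
top stand_hole 0 0.98 1173 [272.5 168. ] 249 298 148 184
top stand_hole 1 0.84 1487 [413.  228.1] 381 436 211 246
top stand_hole 2 0.59 1346 [335.5 241.4] 312 366 220 263
top selector_fan 0 0.77 155 [206.6 187.8] 203 216 179 192
top slot_fan 0 0.73 198 [208.2 186.9] 202 217 179 195
```

View pics/crop_top.png

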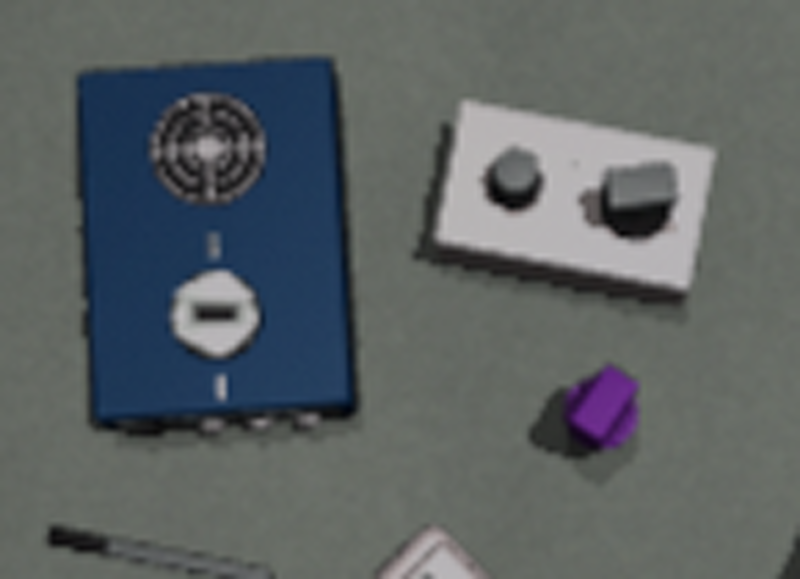

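The top crop shows the fan disc at (216,314) with its slot nearly across, white marks at (213,245) and (221,388), the driver handle at (640,190) and the nut driver at (515,175). All are crop pixels.

```bash
python3 - <<'E'
from fit import *
import pickle
S=pickle.load(open("sil.pkl","rb"));V=np.ones((384,512),bool)
def go(name,a,b,parts,p0):
    ms={n:(S[n,l,i].astype(float),V) for n,l,i in(a,b) }
    r=fit(ms,parts,p0);print(name,np.round(r.x,4),"deg",round(np.degrees(r.x[2]),1),"cost",round(r.fun,3))
    for k in ms:
        r1=fit({k:ms[k]},parts,r.x);print("   ",k,np.round(r1.x,4),round(r1.fun,3))
    return r.x
d=go("driver",("scene","driver_grip",1),("top","driver_grip",1),[box(.042,.024,.086,.146),cyl(.023,.08,.086)],[.585,-.27,1.5])
d=go("driver handle only",("scene","driver_grip",1),("top","driver_grip",1),[box(.042,.024,.086,.146)],[.585,-.27,1.5])
go("nut",("scene","nut_driver_grip",0),("top","nut_driver_grip",0),[cyl(.014,.086,.126)],[.6,-.2,0])
go("stand+tools",("scene","stand_hole",0),("top","stand_hole",0),[box(.09,.16,0,.08)],[.59,-.23,-.2])
go("disc",("scene","selector_fan",0),("top","slot_fan",0),[cyl(.026,.08,.098)],[.53,-.02,0])
# controller by colour
ms={}
for n in("scene","top"):
    im=env.snapshot(n);h=cv2.cvtColor(im,cv2.COLOR_RGB2HSV)
    m=((h[...,0]>100)&(h[...,0]<122)&(h[...,1]>130)).astype(np.uint8)
    k,lab,st,ce=cv2.connectedComponentsWithStats(m)
    c=np.array([0.57,-.025,.06]);q=proj(n,c)[0]
    j=min(range(1,k),key=lambda j:np.hypot(*(ce[j]-q))+(1e3 if st[j,4]<500 else 0))
    mm=cv2.convexHull(np.argwhere(lab==j)[:,::-1].astype(np.int32));M=np.zeros((384,512),np.uint8);cv2.fillConvexPoly(M,mm,1)
    ms[n]=(M.astype(float),V);print(n,st[j])
for k in(ms,{"top":ms["top"]}):
    r=fit(k,[box(.22,.16,0,.08)],[.57,-.025,0]);print("ctrl",np.round(r.x,4),round(r.fun,3))
s=800/145;T=lambda u,v:[(u+.5)/s-.5+170,(v+.5)/s-.5+130]
for nm,q,z in(("m1",(213,245),.08),("m2",(221,388),.08),("disc",(216,313),.098),("slotL",(196,312),.098),("slotR",(237,314),.098)):print(nm,np.round(back("top",T(*q),z),4))
E
```

```text
driver [ 0.6089 -0.2781  1.9717] deg 113.0 cost 0.342
    scene [ 0.6085 -0.2779  2.187 ] 0.134
    top [ 0.6081 -0.2784  1.7472] 0.175Traceback (most recent call last):
  File "<stdin>", line 11, in <module>
  File "<stdin>", line 6, in go
  File "fit.py", line 20, in fit
    r=minimize(f,q,method="Nelder-Mead",options=dict(initial_simplex=[q,q+[.015,0,0],q+[0,.015,0],q+[0,0,.2]],xatol=1e-4,fatol=1e-4))
    res = _minimize_neldermead(fun, x0, args, callback, bounds=bounds,
                               **options)
    fxcc = func(xcc)
    fx = function(np.copy(x), *(wrapper_args + args))
  File "fit.py", line 16, in <lambda>
    f=lambda p:sum(np.abs(render(n,parts,p)-m)[v].sum() /max(m.sum(),1) for n,(m,v) in masks.items())
               ~~~^^^^^^^^^^^^^^^^^^^^^^^^^^^^^^^^^^^^^^^^^^^^^^^^^^^^^^^^^^^^^^^^^^^^^^^^^^^^^^^^^^^
  File "fit.py", line 16, in <genexpr>
    f=lambda p:sum(np.abs(render(n,parts,p)-m)[v].sum() /max(m.sum(),1) for n,(m,v) in masks.items())
                          ~~~~~~^^^^^^^^^^^
  File "fit.py", line 11, in render
    q=cv2.convexHull(proj(n,W).astype(np.float32))
                     ~~~~^^^^^
  File "h.py", line 10, in proj
    K,r,t=cam(n);return cv2.projectPoints(np.array(P,float).reshape(-1,3),r,t,K,None)[0].reshape(-1,2)
          ~~~^^^
  File "h.py", line 4, in cam
    m=env.camera_model(n);return np.array(m["mtx"],float),np.array(m["rvec"],float).ravel(),np.array(m["tvec"],float).ravel()
ValueError: time passes only in moves, steps and waits
```

View pics/crop_scene.png

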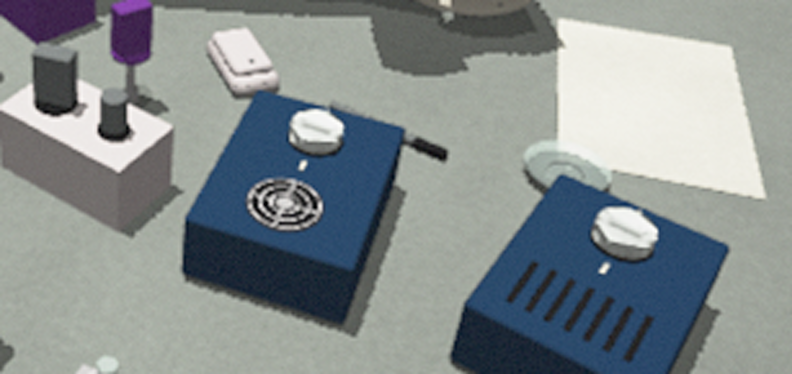

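The scene crop agrees with the top one: the handle is at (55,78), the nut driver at (115,113), and the disc at (316,130) with its slot across. I'll cache the calibration, because camera_model seems to be call-limited, and continue.

```bash
sed -i 's/^def cam/import functools\n@functools.lru_cache(None)\ndef cam/' h.py
python3 - <<'E'
from fit import *
import pickle
S=pickle.load(open("sil.pkl","rb"));V=np.ones((384,512),bool)
def go(name,a,b,parts,p0):
    ms={n:(S[n,l,i].astype(float),V) for n,l,i in(a,b) }
    r=fit(ms,parts,p0);print(name,np.round(r.x,4),"deg",round(np.degrees(r.x[2]),1),"cost",round(r.fun,3))
    for k in ms:
        r1=fit({k:ms[k]},parts,r.x);print("   ",k,np.round(r1.x,4),round(r1.fun,3))
    return r.x
go("nut",("scene","nut_driver_grip",0),("top","nut_driver_grip",0),[cyl(.014,.086,.126)],[.6,-.2,0])
go("stand+tools",("scene","stand_hole",0),("top","stand_hole",0),[box(.09,.16,0,.08)],[.59,-.23,-.2])
go("disc",("scene","selector_fan",0),("top","slot_fan",0),[cyl(.026,.08,.098)],[.53,-.02,0])
ms={};G={}
for n in("scene","top"):
    im=env.snapshot(n);G[n]=im;h=cv2.cvtColor(im,cv2.COLOR_RGB2HSV)
    m=((h[...,0]>100)&(h[...,0]<122)&(h[...,1]>130)).astype(np.uint8)
    k,lab,st,ce=cv2.connectedComponentsWithStats(m)
    q=proj(n,[.57,-.025,.06])[0]
    j=min(range(1,k),key=lambda j:np.hypot(*(ce[j]-q))+(1e3 if st[j,4]<500 else 0))
    mm=cv2.convexHull(np.argwhere(lab==j)[:,::-1].astype(np.int32));M=np.zeros((384,512),np.uint8);cv2.fillConvexPoly(M,mm,1)
    ms[n]=(M.astype(float),V)
for k in(ms,{"top":ms["top"]}):
    r=fit(k,[box(.22,.16,0,.08)],[.57,-.025,0]);print("ctrl",np.round(r.x,4),round(r.fun,3))
s=800/145;T=lambda u,v:[(u+.5)/s-.5+170,(v+.5)/s-.5+130]
for nm,q,z in(("m1",(213,245),.08),("m2",(221,388),.08),("disc",(216,313),.098),("slotL",(196,312),.098),("slotR",(237,314),.098),("hl",(608,190),.146),("hr",(675,180),.146)):print(nm,np.round(back("top",T(*q),z),4))
# handle only by darkness inside stand neighbourhood, z .086-.146, on scene+top: print overlays
P=[.6085,-.278,np.radians(99)]
vis=[]
for n,(x0,y0,x1,y1) in(("scene",(200,170,300,250)),("top",(190,140,310,220))):
    im=np.ascontiguousarray(cv2.resize(G[n][y0:y1,x0:x1,::-1],None,fx=6,fy=6,interpolation=cv2.INTER_CUBIC)) if n=="scene" else np.ascontiguousarray(cv2.resize(G[n][y0:y1,x0:x1,::-1],None,fx=6,fy=6,interpolation=cv2.INTER_CUBIC))
    for yaw,col in((99,(0,0,255)),(113,(0,255,0))):
        c,s_=np.cos(np.radians(yaw)),np.sin(np.radians(yaw))
        for z in(.146,.086):
            W=[[P[0]+c*a-s_*b,P[1]+s_*a+c*b,z] for a,b in((.021,.012),(-.021,.012),(-.021,-.012),(.021,-.012))]
            q=((proj(n,W)-[x0,y0]+.5)*6).astype(int);cv2.polylines(im,[q],True,col,1)
    vis.append(im)
cv2.imwrite("pics/ovs.png",vis[0]);cv2.imwrite("pics/ovt.png",vis[1][:, 300:])
a=vis[0][:480,:420];b=vis[1][:480,400:];hh=min(a.shape[0],b.shape[0]);cv2.imwrite("pics/ov.png",np.hstack([a[:hh],b[:hh]]))
E
```

```text
nut [ 0.6187 -0.2035 -0.4224] deg -24.2 cost 0.458
    scene [ 0.6254 -0.1995 -0.1671] 0.101
    top [ 0.6175 -0.2042  0.083 ] 0.157
stand+tools [ 0.6144 -0.2396 -0.1632] deg -9.4 cost 0.504
    scene [ 0.613  -0.2396 -0.1649] 0.239
    top [ 0.6155 -0.2404 -0.167 ] 0.258
disc [ 0.5319 -0.0221 -0.1961] deg -11.2 cost 0.275
    scene [ 0.5327 -0.0215 -0.4681] 0.11
    top [ 0.5319 -0.0221 -0.1964] 0.161
ctrl [ 0.5801 -0.017   0.1093] 0.186
ctrl [ 0.5837 -0.0149  0.1089] 0.083
m1 [ 0.577  -0.0164  0.08  ]
m2 [ 0.4882 -0.0246  0.08  ]
disc [ 0.5323 -0.0218  0.098 ]
slotL [ 0.5326 -0.0096  0.098 ]
slotR [ 0.532  -0.0347  0.098 ]
hl [ 0.6054 -0.2578  0.146 ]
hr [ 0.6125 -0.2977  0.146 ]
```

View pics/ov.png

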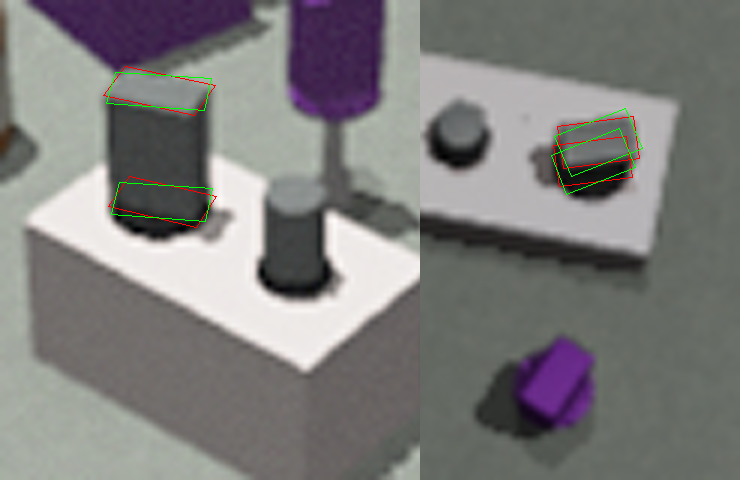

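Overlay check: the handle is at about (0.609, -0.277), and its yaw lies between the two overlays, about 103°. The stand and nut driver positions agree with that. The fan slot is at (0.532, -0.022), with its direction at about 89° now and about 6° wanted. Moving now.

```bash
cat > go.py <<'E'
import sys,numpy as np
from scipy.spatial.transform import Rotation as Ro
from bench import env
s=env.observe();w,x,y,z=s["tool_rot"];R=Ro.from_quat([x,y,z,w])
X=R.as_matrix()[:,0];yaw=np.degrees(np.arctan2(X[1],X[0]));zt=R.as_matrix()[:,2]
print("t",round(s["t"],2),"pos",np.round(s["tool_pos"],4),"yaw",round(yaw,2),"z",np.round(zt,3),"F",np.round(s["wrist_force"],1),"M",np.round(s["ft_torque"],2),"gap",round(s["finger_gap"],4),"q",np.round(s["joint_positions"],2))
for a in sys.argv[1:]:
    t=np.array([float(v) for v in a.split(",")]);T=Ro.from_euler("ZX",[t[3],180],degrees=True)
    print(a,"->",np.round(R.inv().apply(t[:3]-s["tool_pos"])*100,2),np.round((R.inv()*T).as_rotvec(),3))
E
python3 go.py .609,-.277,.25,-77
```

```text
t 1.3 pos [ 0.1472 -0.6074  0.2313] yaw -166.38 z [-0.  0. -1.] F [ 0.1 -0.5 -0.2] M [ 0.   -0.03 -0.  ] gap 0.0855 q [-1.07  0.38  0.01  0.   -1.19 -0.26]
.609,-.277,.25,-77 -> [-52.66  21.23  -1.87] [ 0.   -0.   -1.56]
```

```bash
python3 -m handwheel '[[[-52.7,21.2,-1.9,0,0,-1.56],[-52.7,21.2,-1.9,0,0,-1.56],[-52.7,21.2,-1.9,0,0,-1.56],[-52.7,21.2,-1.9,0,0,-1.56],[-52.7,21.2,-1.9,0,0,-1.56],[-52.7,21.2,-1.9,0,0,-1.56],[-52.7,21.2,-1.9,0,0,-1.56],[-52.7,21.2,-1.9,0,0,-1.56],[-52.7,21.2,-1.9,0,0,-1.56],[-52.7,21.2,-1.9,0,0,-1.56]]]' 1 40; python3 go.py .609,-.277,.1,-77
```

```text
t: 2.55
tool_pos: [0.6123, -0.2743, 0.2492]
tool_rot: [-0.0, 0.784, -0.621, -0.0]
wrist_force: [-0.2, 0.6, 0.4]
finger_gap: 0.0854
t 2.55 pos [ 0.6123 -0.2743  0.2492] yaw -76.73 z [-0.  0. -1.] F [-0.2  0.6  0.4] M [-0.03  0.08  0.01] gap 0.0854 q [-0.18  0.45  0.16 -0.   -1.28  0.41]
.609,-.277,.1,-77 -> [ 0.19  0.38 14.92] [0.    0.    0.005]
```

```bash
python3 -m handwheel '[[[0,0,5,0,0,0],[0,0,9,0,0,0],[0,0,9,0,0,0]]]'; python3 go.py .609,-.277,.098,-77
```

```text
t: 2.92
tool_pos: [0.6067, -0.2771, 0.1567]
tool_rot: [0.002, 0.782, -0.623, -0.004]
wrist_force: [0.1, -0.5, 0.0]
finger_gap: 0.0854
t 2.92 pos [ 0.6067 -0.2771  0.1567] yaw -77.07 z [-0.008  0.002 -1.   ] F [ 0.1 -0.5  0. ] M [-0.04 -0.07  0.05] gap 0.0854 q [-0.19  0.51  0.03 -0.   -1.09  0.41]
.609,-.277,.098,-77 -> [ 0.06 -0.27  5.87] [ 0.007  0.004 -0.001]
```

```bash
python3 -m handwheel '[[[0,0,4,0,0,0],[0,0,6.2,0,0,0],[0,0,6.2,0,0,0],[0,0,6.2,0,0,0]]]'; python3 go.py .609,-.277,.098,-77
python3 -m handwheel '[[[0,0,0,0,0,0],[0,0,0,0,0,0],[0,0,0,0,0,0],[0,0,0,0,0,0],[0,0,0,0,0,0],[0,0,0,0,0,0]]]' 0 50;python3 go.py;
```

```text
t: 3.42
tool_pos: [0.6109, -0.2781, 0.1011]
tool_rot: [-0.001, 0.783, -0.622, 0.002]
wrist_force: [0.0, -0.7, 1.5]
finger_gap: 0.0855
t 3.42 pos [ 0.6109 -0.2781  0.1011] yaw -76.99 z [ 0.004 -0.002 -1.   ] F [ 0.  -0.7  1.5] M [ 0.02 -0.02  0.01] gap 0.0855 q [-0.19  0.57 -0.04  0.   -0.96  0.41]
.609,-.277,.098,-77 -> [-0.15  0.16  0.31] [-0.004 -0.003  0.   ]
t: 4.18
tool_pos: [0.6097, -0.2773, 0.0988]
tool_rot: [-0.0, 0.783, -0.622, 0.0]
wrist_force: [-0.6, -0.8, 4.2]
finger_gap: 0.0236
t 4.17 pos [ 0.6097 -0.2773  0.0988] yaw -76.98 z [ 0. -0. -1.] F [-0.6 -0.8  4.2] M [ 0.01  0.23 -0.05] gap 0.0236 q [-0.19  0.57 -0.04  0.   -0.96  0.41]
```

```bash
python3 -m handwheel '[[[0,0,0,0,0,0],[0,0,0,0,0,0],[0,0,-2,0,0,0],[0,0,-6,0,0,0],[0,0,-12,0,0,0],[0,0,-18,0,0,0],[0,0,-18,0,0,0],[0,0,-18,0,0,0]]]' - 90
python3 - <<'E'
from h import *
tc=env.observe()["tool_pos"]
print(tc)
for n in("scene","top"):
    im=env.snapshot(n)
    x,y=proj(n,[tc-[0,0,.04]])[0].astype(int);x0,y0=x-40,y-50
    cv2.imwrite(f"pics/g_{n}.png",cv2.resize(im[y0:y0+100,x0:x0+80,::-1],None,fx=5,fy=5,interpolation=cv2.INTER_CUBIC));print(n,x0,y0)
    for l,dz in(("driver_tip",-.087),("driver_grip",.019)):
        e=proj(n,[tc+[0,0,dz]])[0]
        for d in env.place_of(n,l):print(n,l,round(d["p"],2),np.round(d["pixel"],1),"expected",np.round(e,1),np.round(back(n,d["pixel"],tc[2]+dz)[:2]-tc[:2],4))
a=[cv2.imread(f"pics/g_{n}.png") for n in("scene","top")];cv2.imwrite("pics/g.png",np.hstack(a))
E
python3 go.py .532,-.022,.28,-91
```

```text
t: 5.18
tool_pos: [0.6087, -0.2764, 0.276]
tool_rot: [-0.0, 0.783, -0.623, -0.002]
wrist_force: [-0.6, -0.8, -2.4]
finger_gap: 0.0227
[ 0.60868497 -0.27641256  0.27599487]
scene 185 104
scene driver_tip 0.74 [261.7 202.2] expected [226.2 170.9] [0.0717 0.1388]
scene driver_tip 0.58 [221.5 167.1] expected [226.2 170.9] [-0.0093 -0.0197]
scene driver_grip 0.92 [279.8 226.1] expected [225.2 133.7] [0.2429 0.2615]
top 246 107
top driver_tip 0.75 [270.1 204.1] expected [286.1 160.8] [-0.1404  0.0484]
top driver_grip 0.56 [247.1 184.5] expected [288.  154.2] [-0.0941  0.1195]
top driver_grip 0.36 [288.3 153.9] expected [288.  154.2] [ 0.001  -0.0009]
t 5.47 pos [ 0.6092 -0.2771  0.2767] yaw -76.99 z [-0.003  0.001 -1.   ] F [-0.2  0.4 -2.1] M [0.01 0.02 0.01] gap 0.0231 q [-0.19  0.44  0.21 -0.   -1.34  0.41]
.532,-.022,.28,-91 -> [-26.59   1.78  -0.29] [0.003 0.001 0.244]
```

View pics/g.png

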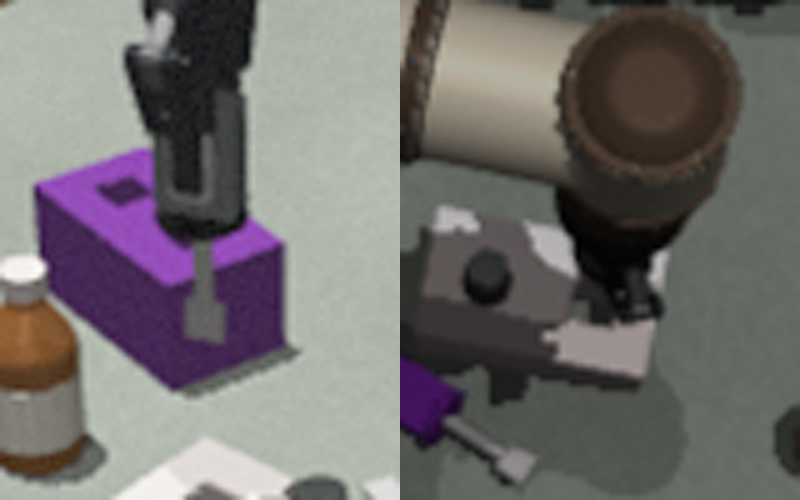

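The driver hangs straight in the gripper. The blade's edge is at (204,339) in the left panel, within 1 px of where I expected it. The purple look-alike between the stand and the controller now lies on its side on the table (right panel, from (430,405) to (515,465)); it was standing before. I'll keep clear of it. Next I carry the driver over the selector.

```bash
python3 -m handwheel '[[[-6,0.4,-0.3,0,0,0.06],[-12,0.8,-0.3,0,0,0.12],[-18,1.2,-0.3,0,0,0.18],[-23,1.6,-0.3,0,0,0.244],[-26.6,1.8,-0.3,0,0,0.244],[-26.6,1.8,-0.3,0,0,0.244],[-26.6,1.8,4,0,0,0.244],[-26.6,1.8,7,0,0,0.244],[-26.6,1.8,7.7,0,0,0.244],[-26.6,1.8,7.7,0,0,0.244]]]'
python3 - <<'E'
from h import *
for n,(w,h) in(("scene",(110,120)),("top",(50,120))):
    im=env.snapshot(n);o=env.observe();tc=o["tool_pos"]
    x,y=proj(n,[[.532,-.022,.098]])[0].astype(int);x0,y0=(x-70,y-70) if n=="scene" else (x-10,y-50)
    c=im[y0:y0+h,x0:x0+w,::-1];print(n,x0,y0)
    cv2.imwrite(f"pics/h_{n}.png",cv2.resize(c,None,fx=5,fy=5,interpolation=cv2.INTER_CUBIC))
    print(n,"tip exp",proj(n,[tc-[0,0,.087]])[0],"slot exp",proj(n,[[.532,-.022,.098]])[0])
    for l in("driver_tip","slot_fan"):
        for d in env.place_of(n,l):print(n,l,round(d["p"],2),np.round(d["pixel"],1))
a=[cv2.imread(f"pics/h_{n}.png") for n in("scene","top")];cv2.imwrite("pics/h.png",np.hstack(a))
E
python3 go.py .532,-.021,.172,-91
```

```text
t: 6.72
tool_pos: [0.5327, -0.0227, 0.2016]
tool_rot: [-0.0, -0.701, 0.713, -0.0]
wrist_force: [-0.7, 0.5, -2.6]
finger_gap: 0.023
scene 257 143
scene tip exp [328.11695389 208.30797315] slot exp [327.67393622 213.5013371 ]
scene driver_tip 0.79 [262.  204.6]
scene driver_tip 0.61 [324.9 209. ]
scene slot_fan 0.63 [329.4 215.3]
top 198 136
top tip exp [208.2719388  185.42047368] slot exp [208.78707644 186.40190644]
top driver_tip 0.68 [273.8 205. ]
top slot_fan 0.38 [211.5 185.7]
top slot_fan 0.2 [204.1 180.8]
t 7.03 pos [ 0.5326 -0.0221  0.2023] yaw -90.97 z [ 0.002  0.    -1.   ] F [ 0.3 -0.3 -1.6] M [ 0.03 -0.02 -0.  ] gap 0.0231 q [ 0.26  0.25 -0.26  0.   -1.05 -0.28]
.532,-.021,.172,-91 -> [-0.1   0.06  3.03] [-0.002  0.     0.   ]
```

View pics/h.png

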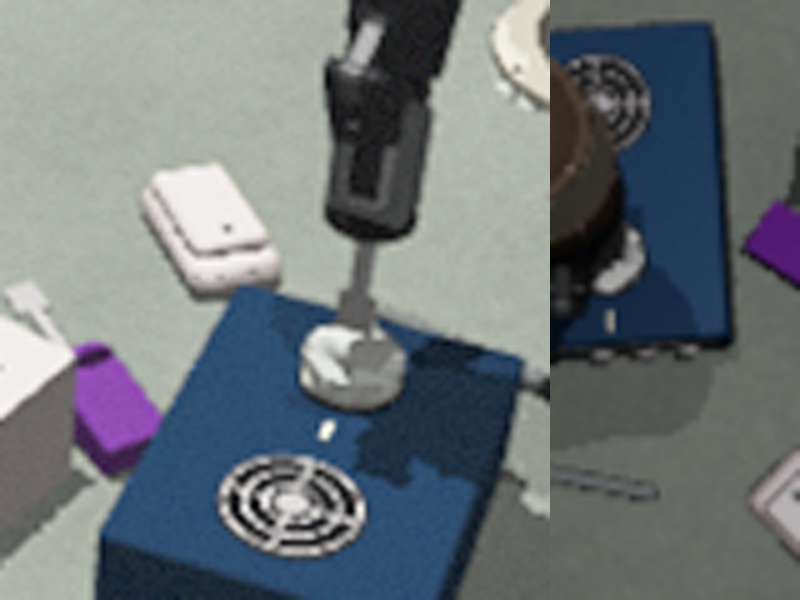

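The blade tip is at (357,326) in the left panel, directly over the disc centre (352,352). Both match my predictions to within 0.5 px. Lowering now.

```bash
python3 -m handwheel '[[[0,0.1,1,0,0,0],[0,0.1,1.5,0,0,0],[0,0.1,2,0,0,0],[0,0.1,2.5,0,0,0],[0,0.1,2.5,0,0,0]]]'; python3 go.py .532,-.022,.172,-91
```

```text
t: 7.65
tool_pos: [0.5311, -0.0221, 0.1759]
tool_rot: [-0.0, -0.701, 0.713, 0.0]
wrist_force: [0.1, 1.0, -2.0]
finger_gap: 0.0229
t 7.65 pos [ 0.5311 -0.0221  0.1759] yaw -90.97 z [-0. -0. -1.] F [ 0.1  1.  -2. ] M [ 0.   -0.08  0.  ] gap 0.0229 q [ 0.26  0.28 -0.3   0.   -0.99 -0.28]
.532,-.022,.172,-91 -> [-0.01 -0.09  0.39] [ 0. -0.  0.]
```

```bash
python3 -m handwheel '[[[0,0.0,0.3,0,0,0],[0,0,0.4,0,0,0],[0,0,0.4,0,0,0.1],[0,0,0.4,0,0,0.2]]]'; python3 go.py
python3 -m handwheel '[[[0,0,0,0,0,0.1],[0,0,0,0,0,0.2],[0,0,0,0,0,0.3],[0,0,0,0,0,0.4],[0,0,0,0,0,0.4]]]'; python3 go.py
```

```text
t: 8.15
tool_pos: [0.532, -0.0222, 0.1729]
tool_rot: [0.001, -0.625, 0.78, -0.001]
wrist_force: [0.7, -0.9, -2.1]
finger_gap: 0.0231
t 8.15 pos [ 0.532  -0.0222  0.1729] yaw -102.58 z [ 0.003 -0.    -1.   ] F [ 0.7 -0.9 -2.1] M [-0.34 -0.43  0.13] gap 0.0231 q [ 0.26  0.28 -0.31  0.   -0.98 -0.48]
t: 8.78
tool_pos: [0.5319, -0.0222, 0.1728]
tool_rot: [0.001, -0.46, 0.888, -0.001]
wrist_force: [1.6, -0.6, -0.6]
finger_gap: 0.0233
t 8.78 pos [ 0.5319 -0.0222  0.1728] yaw -125.25 z [ 0.002 -0.    -1.   ] F [ 1.6 -0.6 -0.6] M [-0.44 -0.58  0.08] gap 0.0233 q [ 0.26  0.28 -0.31  0.   -0.98 -0.88]
```

The disc resists with about 0.1 N m, as it should. I'll continue turning.

```bash
python3 -m handwheel '[[[0,0,0,0,0,0.12],[0,0,0,0,0,0.24],[0,0,0,0,0,0.36],[0,0,0,0,0,0.48],[0,0,0,0,0,0.6],[0,0,0,0,0,0.72],[0,0,0,0,0,0.84],[0,0,0,0,0,0.96],[0,0,0,0,0,1.02],[0,0,0,0,0,1.02]]]'; python3 go.py .532,-.022,.22,173
```

```text
t: 10.02
tool_pos: [0.5315, -0.0221, 0.1728]
tool_rot: [0.001, 0.032, 0.999, -0.0]
wrist_force: [0.9, -0.5, 0.4]
finger_gap: 0.0232
t 10.03 pos [ 0.5315 -0.0221  0.1728] yaw 176.35 z [ 0.001 -0.    -1.   ] F [ 0.9 -0.5  0.4] M [-0.29 -0.25  0.13] gap 0.0232 q [ 0.26  0.28 -0.31  0.   -0.98 -1.9 ]
.532,-.022,.22,173 -> [-0.06  0.01 -4.72] [-0.     0.001  0.058]
```

```bash
python3 -m handwheel '[[[0,0,0,0,0,-0.09],[0,0,-1.5,0,0,-0.09],[0,0,-4,0,0,-0.09],[0,0,-8,0,0,-0.09],[0,0,-12,0,0,-0.09],[-2,-5,-12,0,0,-0.2],[-4,-10,-12,0,0,-0.3],[-6,-15,-12,0,0,-0.4],[-8,-17.5,-12,0,0,-0.5],[-8,-17.5,-12,0,0,-0.6]]]'
python3 - <<'E'
from h import *
ims=[]
for n,(x0,y0,x1,y1) in(("scene",(285,190,365,270)),("top",(178,135,238,215))):
    im=env.snapshot(n)
    c=im[y0:y1,x0:x1,::-1];ims.append(cv2.resize(c,None,fx=6,fy=6,interpolation=cv2.INTER_CUBIC))
    for d in env.place_of(n,"slot_fan"):print(n,round(d["p"],2),np.round(d["pixel"],1))
    c=np.array([.532,-.022,.098]);u=np.array([np.cos(.1),np.sin(.1),0]);q=(proj(n,[c+.017*u,c-.017*u])-[x0,y0]+.5)*6;print("wanted slot line crop px",np.round(q))
cv2.imwrite("pics/k.png",np.hstack(ims))
E
python3 go.py
```

```text
t: 11.28
tool_pos: [0.5993, -0.2039, 0.2914]
tool_rot: [-0.001, -0.264, 0.965, 0.001]
wrist_force: [-0.1, 1.1, -1.8]
finger_gap: 0.0233
scene 0.65 [326.8 214.5]
wanted slot line crop px [[249. 167.]
 [269. 121.]]
top 0.64 [210.  185.1]
wanted slot line crop px [[186. 282.]
 [190. 341.]]
t 11.47 pos [ 0.5989 -0.2018  0.2925] yaw -149.52 z [-0.001  0.    -1.   ] F [-1.2  0.3 -1.1] M [ 0.04 -0.06  0.01] gap 0.0227 q [-0.07  0.36  0.13 -0.   -1.34 -0.97]
```

View pics/k.png

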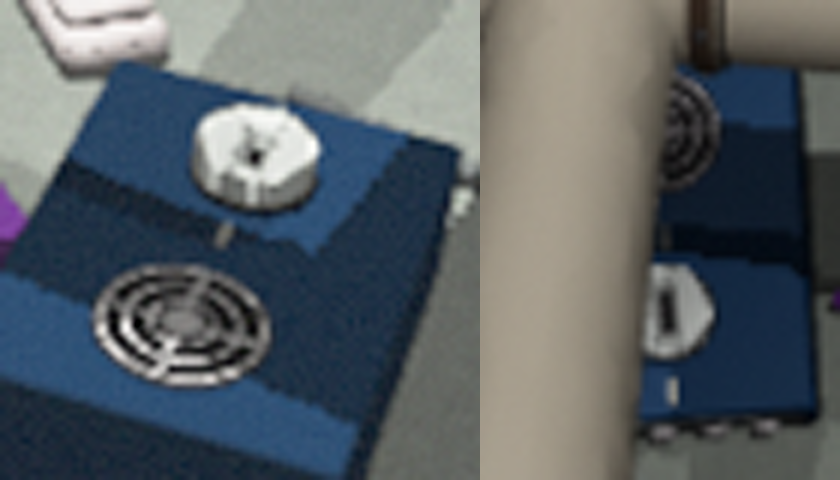

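The slot in the right panel runs from (664,285) to (670,338), so it is close to the white marks' line through (671,390). I'll measure the angle numerically.

```bash
cat > ang.py <<'E'
from h import *
env.snapshot("top");ims=[]
g=np.mean([env.snapshot("top").mean(2) for _ in range(3)],0).astype(np.float32)
# rectify plane z=.098: 0.5mm/px, u=-y right, v=-x down, 40 mm window about the disc
def rect(z,cx,cy,h,w=None):
    w=w or h;u=np.arange(-w,w+1e-9,.0005);v=np.arange(-h,h+1e-9,.0005)
    P=np.array([[cx-b,cy-a,z] for b in v for a in u]);q=proj("top",P).astype(np.float32).reshape(len(v),len(u),2)
    return cv2.remap(g,q[...,0],q[...,1],cv2.INTER_CUBIC),u,v
I,u,v=rect(.098,.532,-.022,.02,.009)
W=np.clip(150-I,0,None);U,Vv=np.meshgrid(u,v)
for th in(170,150,120):
    W=np.clip(th-I,0,None);mu,mv=(W*U).sum()/W.sum(),(W*Vv).sum()/W.sum()
    C=np.cov(np.vstack([U.ravel(),Vv.ravel()]),aweights=W.ravel());e,E=np.linalg.eigh(C);a=E[:,1]
    print(th,"slot yaw",round(np.degrees(np.arctan2(-a[0],-a[1]))%180,1),"centre",round(.532-mv,4),round(-.022-mu,4),np.sqrt(e).round(4))
mk=[]
for cx,cy in((.577,-.0164),(.4882,-.0246)):
    I,u,v=rect(.08,cx,cy,.012,.008);U,Vv=np.meshgrid(u,v);W=np.clip(I-np.percentile(I,60),0,None)**2
    mk.append((cx-(W*Vv).sum()/W.sum(),cy-(W*U).sum()/W.sum()));print(np.round(mk[-1],4),I.max())
d=np.subtract(*mk);print("marks yaw",np.degrees(np.arctan2(d[1],d[0])))
E
python3 ang.py; python3 go.py .608,-.277,.29,-88
```

```text
170 slot yaw 3.0 centre 0.5322 -0.0219 [0.0043 0.0101]
150 slot yaw 4.7 centre 0.5322 -0.0218 [0.0038 0.0094]
120 slot yaw 5.8 centre 0.5321 -0.0217 [0.0028 0.0076]
[ 0.5805 -0.0103] 56.48448
[ 0.4889 -0.0243] 137.89813
marks yaw 8.7048912874114
t 11.68 pos [ 0.5991 -0.2015  0.2927] yaw -149.42 z [ 0.  0. -1.] F [ 0.3  0.3 -1.4] M [-0.    0.02 -0.01] gap 0.0231 q [-0.07  0.36  0.13 -0.   -1.34 -0.97]
.608,-.277,.29,-88 -> [ 3.08 -6.95  0.27] [-0.     0.    -1.072]
```

The slot is at 5–6° and the wanted line at about 6°, from the controller body and the earlier marks, so it is aligned. Now I'll locate the empty hole and return the tool.

```bash
python3 -m handwheel '[[[-9,2,0,0,0,-0.1],[-9,2,0,0,0,-0.3],[-9,2,0,0,0,-0.5],[-9,2,0,0,0,-0.65],[-9,2,0,0,0,-0.8],[-9,2,0,0,0,-0.95],[-9,2,0,0,0,-0.95]]]'
python3 - <<'E'
from h import *
ims=[]
for n,(x0,y0,x1,y1) in(("scene",(195,165,285,265)),("top",(240,140,310,240))):
    im=env.snapshot(n);c=np.ascontiguousarray(cv2.resize(im[y0:y1,x0:x1,::-1],None,fx=5,fy=5,interpolation=cv2.INTER_CUBIC))
    for d in env.place_of(n,"stand_hole"):print(n,round(d["p"],2),np.round(d["pixel"],1),np.round(back(n,d["pixel"],.08),4))
    a=np.radians(-9.4);R=np.array([[np.cos(a),-np.sin(a)],[np.sin(a),np.cos(a)]])
    W=[list(np.array([.608,-.277])+R@np.array(s))+[.08] for s in((.015,.015),(-.015,.015),(-.015,-.015),(.015,-.015))]
    cv2.polylines(c,[((proj(n,W)-[x0,y0]+.5)*5).astype(int)],True,(0,0,255),1);ims.append(c)
cv2.imwrite("pics/m.png",np.hstack(ims))
E
python3 go.py .608,-.277,.29,-95
```

```text
t: 12.55
tool_pos: [0.6665, -0.1386, 0.2925]
tool_rot: [0.0, -0.675, 0.738, 0.0]
wrist_force: [0.1, -0.9, -2.1]
finger_gap: 0.0228
scene 0.85 [231.5 203. ] [ 0.595  -0.2709  0.08  ]
scene 0.68 [211.1 140.9] [ 0.3367 -0.5036  0.08  ]
scene 0.61 [138.5 133. ] [ 0.4138 -0.7457  0.08  ]
top 0.81 [348.7 246.8] [ 0.3412 -0.4966  0.08  ]
top 0.76 [424.2 228.7] [ 0.4078 -0.7514  0.08  ]
top 0.64 [285.9 168.6] [ 0.6021 -0.2814  0.08  ]
t 12.75 pos [ 0.6666 -0.1388  0.2924] yaw -95.07 z [-0.  0. -1.] F [ 1.1  0.3 -2.8] M [ 0.04  0.04 -0.01] gap 0.0233 q [ 0.03  0.45  0.27 -0.   -1.38 -0.12]
.608,-.277,.29,-95 -> [14.28  4.61  0.24] [ 0.     0.    -0.001]
```

View pics/m.png

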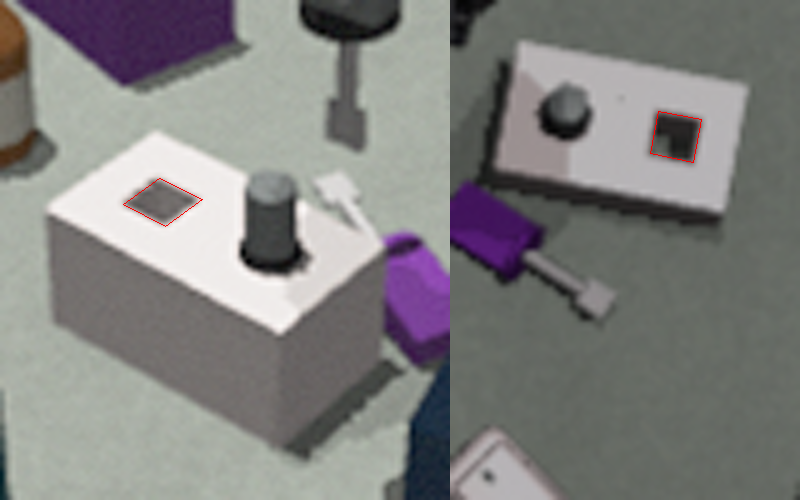

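The empty hole is clear in both panels, at (163,200) and (676,139), and my predicted square lies on it to within about 1–2 mm. I'll move over it and insert.

```bash
python3 -m handwheel '[[[6,2,0,0,0,0],[11,3.6,0,0,0,0],[14.3,4.6,0,0,0,0],[14.3,4.6,0,0,0,0],[14.3,4.6,4,0,0,0],[14.3,4.6,8,0,0,0],[14.3,4.6,10.5,0,0,0],[14.3,4.6,10.5,0,0,0],[14.3,4.6,10.5,0,0,0]]]'; python3 go.py .608,-.277,.1,-95
```

```text
t: 13.88
tool_pos: [0.6096, -0.2773, 0.1889]
tool_rot: [0.0, -0.676, 0.737, -0.001]
wrist_force: [0.3, -0.0, -1.1]
finger_gap: 0.0231
t 13.88 pos [ 0.6096 -0.2773  0.1889] yaw -94.94 z [ 0.002 -0.001 -1.   ] F [ 0.3 -0.  -1.1] M [-0.03 -0.05  0.03] gap 0.0231 q [-0.19  0.49  0.06  0.   -1.15  0.1 ]
.608,-.277,.1,-95 -> [-0.03  0.18  8.89] [-0.003 -0.001  0.001]
```

```bash
python3 -m handwheel '[[[0,0,1.5,0,0,0],[0,0,3,0,0,0],[0,0,4.5,0,0,0],[0,0,6,0,0,0],[0,0,7.5,0,0,0],[0,0,8.4,0,0,0],[0,0,8.4,0,0,0]]]'; python3 go.py
python3 -m handwheel '[[[0,0,0.2,0,0,0],[0,0,0.4,0,0,0],[0,0,0.4,0,0,0]]]'; python3 go.py
```

```text
t: 14.75
tool_pos: [0.6079, -0.2774, 0.1023]
tool_rot: [-0.001, -0.676, 0.737, 0.001]
wrist_force: [0.3, 0.1, -1.8]
finger_gap: 0.0233
t 14.75 pos [ 0.6079 -0.2774  0.1023] yaw -94.98 z [-0.002  0.    -1.   ] F [ 0.3  0.1 -1.8] M [0.02 0.01 0.  ] gap 0.0233 q [-0.19  0.56 -0.04  0.   -0.97  0.1 ]
t: 15.12
tool_pos: [0.6084, -0.2774, 0.0995]
tool_rot: [0.0, -0.676, 0.737, -0.0]
wrist_force: [-0.1, 0.1, -1.9]
finger_gap: 0.0232
t 15.12 pos [ 0.6084 -0.2774  0.0995] yaw -94.99 z [ 0. -0. -1.] F [-0.1  0.1 -1.9] M [-0.02  0.03  0.03] gap 0.0232 q [-0.19  0.57 -0.04 -0.   -0.96  0.1 ]
```

```bash
python3 -m handwheel '[[[0,0,0.1,0,0,0],[0,0,0.15,0,0,0],[0,0,0.15,0,0,0]]]'; python3 -m handwheel '[[[0,0,0,0,0,0],[0,0,0,0,0,0],[0,0,0,0,0,0],[0,0,0,0,0,0],[0,0,-2,0,0,0],[0,0,-5,0,0,0],[0,0,-10,0,0,0],[0,0,-15,0,0,0],[0,0,-18,0,0,0],[0,0,-18,0,0,0]]]' 1; python3 go.py .35,-.3,.28,-95
```

```text
t: 15.5
tool_pos: [0.6086, -0.2775, 0.0989]
tool_rot: [0.0, -0.676, 0.737, -0.0]
wrist_force: [-1.6, 0.9, 4.4]
finger_gap: 0.0229
t: 16.75
tool_pos: [0.6095, -0.2779, 0.2814]
tool_rot: [0.002, -0.676, 0.737, -0.003]
wrist_force: [-0.2, -0.3, -0.7]
finger_gap: 0.0857
t 16.75 pos [ 0.6095 -0.2779  0.2814] yaw -94.98 z [ 0.007 -0.002 -1.   ] F [-0.2 -0.3 -0.7] M [-0.03  0.07  0.03] gap 0.0857 q [-0.19  0.43  0.21  0.   -1.34  0.1 ]
.35,-.3,.28,-95 -> [ 4.46 25.66 -0.03] [-0.007 -0.001  0.   ]
```

```bash
python3 -m handwheel '[[[4,5,0,0,0,0],[8,10,0,0,0,0],[12,15,0,0,0,0],[16,20,0,0,0,0],[20,25,0,0,0,0],[24,30,0,0,0,0],[28,35,0,0,0,0],[30.7,38,0,0,0,0],[30.7,38,0,0,0,0],[30.7,38,0,0,0,0]]]'; python3 ang.py
python3 - <<'E'
from h import *
ims=[]
for n,(x0,y0,x1,y1) in(("scene",(200,160,360,290)),("top",(80,130,310,235))):
    im=env.snapshot(n);c=cv2.resize(im[y0:y1,x0:x1,::-1],None,fx=3.2 if n=="scene" else 3.4,fy=3.2 if n=="scene" else 3.4,interpolation=cv2.INTER_CUBIC)
    ims.append(c)
w=max(i.shape[1] for i in ims);ims=[cv2.copyMakeBorder(i,0,0,0,w-i.shape[1],cv2.BORDER_CONSTANT) for i in ims]
r=np.vstack(ims);f=min(1,600/r.shape[0]);cv2.imwrite("pics/z.png",cv2.resize(r,None,fx=f,fy=f))
E
```

```text
t: 18.0
tool_pos: [0.2028, -0.5498, 0.2765]
tool_rot: [0.0, -0.675, 0.737, 0.001]
wrist_force: [0.3, -0.4, -0.7]
finger_gap: 0.0855
170 slot yaw 6.3 centre 0.5324 -0.0215 [0.0035 0.0087]
150 slot yaw 6.4 centre 0.5324 -0.0215 [0.0029 0.0078]
120 slot yaw 6.3 centre 0.5322 -0.0216 [0.0023 0.0069]
[ 0.5755 -0.0173] 120.37819
[ 0.4888 -0.0246] 165.31245
marks yaw 4.830238386864984
```

View pics/z.png

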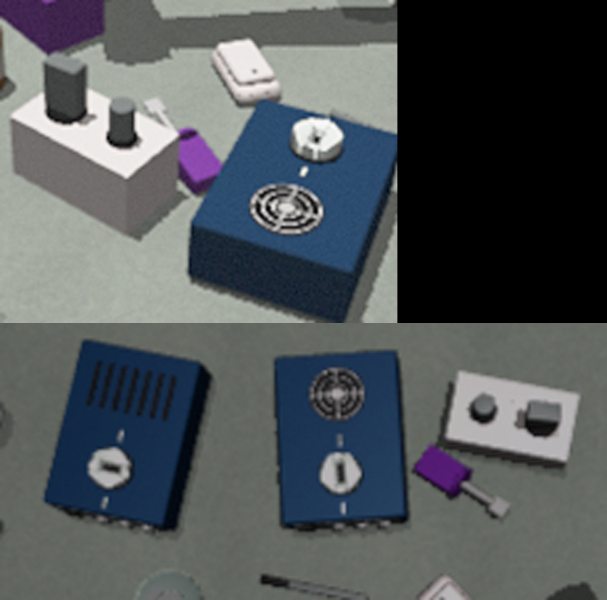

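The last picture shows the driver upright in its hole at (65,90), the nut driver in place, and the fan slot in line with both white marks (lower panel, (341,472)). The vent selector is untouched. Handing in.

```bash
python3 -c "
from bench import env
print(env.observe()['t'],env.finish_job())"
```

```text
the job is handed in; nothing more can be done
18.3 None
```

I turned the fan controller's selector a quarter turn clockwise with the flat screwdriver, put the screwdriver back upright in its hole, let go, and handed the job in at 18.3 s.

**Slot:** In the last picture it lies at 6.3°. The line of the white marks reads 4.8–5.3° and the controller body 6.2°, so it is aligned to about 1.5°, which is about as finely as I can measure it.

**Other checks:** The screwdriver stands upright with its flange down on the stand. The nut driver and the vent selector look unchanged. The gripper is open and clear of everything, and the wrist forces I read stayed below 5 N.

**What went wrong:** The purple look-alike screwdriver, which stood upright at the start, was lying on the table between the stand and the fan controller when I looked after picking up the driver. I felt no contact, but I can't rule out that the arm knocked it over. It was still on the table, and I left it there.

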